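Shut the row of terminal flaps on an opened battery with one stroke of a fingertip

TASK

One of the two rows of cell-terminal flaps on the opened battery is still standing ajar. Set a fingertip down gently on the end block at the hinge end of that row and stroke lightly along it to the other end, keeping the finger down on the row until the last flap is shut, so that the flaps close one after another and all six lie flush. Do not bend any flap back, leave the loose parts and tools where they are, and take the hand clear at the end.

Things in the scene. Friction and masses are not known exactly. Their poses are not given: they have to be found in the camera images.
- battery: the fixed black housing, 220 x 340 mm, deck 88 mm and rim 98 mm above the bench, a strip of flaps along each long edge of its deck. Between the strips: a green board, and a grey contactor that reaches 122 mm above the bench and comes within 29 mm of a strip's centre line. Origin: centre of the underside, y along its long side, z up
- open_row: the OPEN row: a black moulded strip, 268 mm long (along y), 34 mm wide, with a plain fixed end block (34 mm wide, 23 mm long) at each end and six grey hinged flaps between. It lies level on the deck, fixed, its ends 36 mm inside the housing's. Origin: centre of its underside, 20 mm below its top; y points to the hinge end (row_start), z up
- row_start (a point): the place to start: centre of the top of the end block at the hinge end of the open row, 108 mm above the bench. It is the end on the robot's left (+y, the row is turned at most 21 degrees from the y axis). Along the row from here come flap 1, 2 ... 6 and then row_end
- row_end (a point): centre of the top of the end block at the other end of the open row, 244 mm from row_start and at the same height. The tops of shut flaps are level with both blocks; the strip's side walls are 2 mm lower
- shut_row: a second strip just like the open one, along the battery's other long edge, 150 mm away (centre to centre), all its flaps shut already and immovable. Which of the two strips is nearer the robot varies. Origin: centre of its underside, 20 mm below its top
- flap1 (a joint): opening of flap 1 of the open row, rad: 0 = shut flush, 0.35 to 0.65 at the start. A plate 34 mm long along the row, 27 wide, 3 thick; hinge across the row, 14 mm from row_start, on its row_start side, so it rises towards row_end, its free edge up to 21 mm proud. Stiff: stays where left; shuts with about 1 N at the free edge (0.02 Nm), more near the hinge
- flap2 (a joint): opening of flap 2 of the open row, rad: 0 = shut flush, 0.35 to 0.65 at the start. A plate 34 mm long along the row, 27 wide, 3 thick; hinge across the row, 50 mm from row_start, on its row_start side, so it rises towards row_end, its free edge up to 21 mm proud. Stiff: stays where left; shuts with about 1 N at the free edge (0.02 Nm), more near the hinge
- flap3 (a joint): opening of flap 3 of the open row, rad: 0 = shut flush, 0.35 to 0.65 at the start. A plate 34 mm long along the row, 27 wide, 3 thick; hinge across the row, 86 mm from row_start, on its row_start side, so it rises towards row_end, its free edge up to 21 mm proud. Stiff: stays where left; shuts with about 1 N at the free edge (0.02 Nm), more near the hinge
- flap4 (a joint): opening of flap 4 of the open row, rad: 0 = shut flush, 0.35 to 0.65 at the start. A plate 34 mm long along the row, 27 wide, 3 thick; hinge across the row, 122 mm from row_start, on its row_start side, so it rises towards row_end, its free edge up to 21 mm proud. Stiff: stays where left; shuts with about 1 N at the free edge (0.02 Nm), more near the hinge
- flap5 (a joint): opening of flap 5 of the open row, rad: 0 = shut flush, 0.35 to 0.65 at the start. A plate 34 mm long along the row, 27 wide, 3 thick; hinge across the row, 158 mm from row_start, on its row_start side, so it rises towards row_end, its free edge up to 21 mm proud. Stiff: stays where left; shuts with about 1 N at the free edge (0.02 Nm), more near the hinge
- flap6 (a joint): opening of flap 6 of the open row, rad: 0 = shut flush, 0.35 to 0.65 at the start. A plate 34 mm long along the row, 27 wide, 3 thick; hinge across the row, 194 mm from row_start, on its row_start side, so it rises towards row_end, its free edge up to 21 mm proud. Stiff: stays where left; shuts with about 1 N at the free edge (0.02 Nm), more near the hinge
- socket: upright steel socket, 22 mm across, 42 mm tall, standing on the battery's deck between the rows; origin at its underside centre. Not part of the job
- nut: steel flange nut, 20 mm across, 12 mm tall, on the battery's deck between the rows; origin at its underside centre. Not part of the job
- screwdriver: orange screwdriver, 200 mm long, lying on the bench to the right of the battery. Not part of the job
- wrench: steel wrench, 190 mm long, lying on the bench to the left of the battery. Not part of the job
- cleaner: white can, 60 mm across, 130 mm tall, standing on the bench to the left of the battery; origin at its underside centre. Not part of the job
- parts_dish: white bowl, 120 mm across, 25 mm tall, on the bench to the right of the battery; origin at its underside centre. Not part of the job
- stud: steel terminal stud, 24 mm across, 31 mm tall, standing on the bench to the right of the battery; origin at its underside centre. Not part of the job

How it is judged:
By the outcome, as a careful person would: the job done as asked, in the order asked, and still so for the second after the job is handed in, with the robot touching nothing.
It also fails if it takes over 45 s, if anything falls off the work surface, if the arm or the gripper's body presses on something with over 40 N, if the wrist force passes 120 N, or if a joint passes its speed limit or range.

ROBOT

A 6-joint arm with a two-finger parallel gripper is mounted at the origin on the work surface. World frame = base frame: x ahead of the robot, y to its left, z up, the work surface at z = 0. Lengths are in m, angles in degrees, forces in N, time in s.
With the tool pointing down it reaches from about 0.35 to 1 m from the base axis. Payload 7.1 kg.
Tool frame: the origin (TCP) lies midway between the tips of the shut fingers; the grasp point (between the pads) lies 19 mm behind it; z points along the fingers, y is the line along which they close (so a half turn about z gives the same grasp; the last joint's range is limited). The gripper opens to 85 mm and grips with 20 to 120 N. Pads are 22 mm wide; open, the fingers measure 114 mm over their backs; the gripper's body (76 mm by 85 mm) begins 54 mm behind the grasp point. The pads swing forward as they close: fully open they stand 13 mm farther back than shut.
Start: joints at [66.406, 24.242, 93.386, -0, 62.372, -1.089], TCP at [0.239, 0.577, 0.231] pointing down, gripper open.
Joint ranges: [-172.04, 172.04], [-51.8, 120.97], [4.93, 147.93], [-75.15, 255.16], [6.16, 154.13], [-145.62, 145.62]. Speed limits (degrees/s): [136.94, 136.94, 172.46, 180, 180, 180].

INTERFACE

Orientations are given as [roll, pitch, yaw] about the fixed x, y, z axes, in that order (R = Rz(yaw) Ry(pitch) Rx(roll)).
In Python, from workcell import arm, viewer gives the robot as it stands.
- The arm moves only by the tool drive_tool, never from a script. Its argument "increments" is a list of rows, each an object with "xyz": the shift along the tool's x, y, z scaled (see below), a list of three; "rot": the turn, a rotation vector about the tool's x, y, z scaled (see below), a list of three. In form: [{"xyz": [x, y, z], "rot": [rx, ry, rz]}, ...]. A call has exactly 10 rows; each row shifts and turns the commanded pose from where the row before left it, along the tool's axes as they then stand; what a row does not reach is not made up. The controller multiplies each number of a shift by 25 mm and each number of a turn by 0.1 rad. A row lasts 1/10 s, in which the tool goes at most 50 mm and 8.59 degrees, less where a joint would pass 70% of its speed; a pose out of reach is approached as far as the arm can. A call with a number of a shift or a turn outside -1 to 1 is refused whole. A call with a gripper value outside its range is refused whole. "jaw" is the opening, from -1 (shut) to 1 (fully open), so that 0 is half open, set as the call begins (left out, the last holds). The fingers move at their own pace and stop on an object; the grip force is fixed at half the most. Time passes only in rows, so rows that do not move let the fingers close, or fill a call up. It gives the time, the measured TCP pose, the force, the opening and the grip force at its end, in the units of the state.
- arm.get_state(): the state, without advancing time (a new reading comes with each control period).
- viewer.snapshot(name): name is "scene" or "top" or "wrist"; returns a dict with "img" (480x640x3 uint8, blue, green, red), "vfov" (degrees; the focal length in pixels is half the picture's height over the tangent of half this angle, whatever the lens; pixels are square), "cx", "cy" (the principal point, pixels), "k1" (the pictures are not rectified: a ray, as slopes to the right and down, at radius r is drawn at 1 + k1 r^2 times it, then the intrinsics apply), "R" (3x3) and "t" (3): a world point X has camera coordinates R X + t. Camera axes: x right, y down, z forward; pixel columns grow to the right and rows downward; lengths in m; the calibration is good to about 2 mm. A picture is of the moment at which its call begins. There is no depth.
- arm.finish_job(): hands the job in; it is judged then, once.
The state is a dict: "t": time; "joints": joint angles; "joint_vel": joint speeds; "effort": joint torques, N m; "position": TCP position; "eef_rot": TCP orientation; "ft_force": force on the tool from outside, world axes, zero at the start; "torque": the same for the moment, N m; "grip_width": opening from 0.0 (shut) to 1.0 (fully open); "grasp_force": force on a finger pad.
Only numpy, scipy, OpenCV 4.12 (cv2) and the standard library are available. Lean on these libraries where they do the work, as an engineer would, in place of code of your own. Each camera call takes 0.05 s, during which the arm holds its last target. There are 200 camera calls.

## Working session

There is one attempt and no reset: what is moved stays moved. The work goes in short steps, Python scripts to look and compute and a tool call to move; the robot and the scene stay as the last step left them, time stands still between calls to the robot, and variables do not carry over. Pictures are saved under pics/ and viewed, at most 10 in all, crops included, and the job is handed in when it is done.

Besides the shell and the picture viewer there is one more tool, called after "Emit:" by a JSON object that holds its "op" and its "data". drive_tool: Moves the arm, as the interface text tells. Its arguments: {"type":"object","properties":{"increments":{"type":"array","items":{"type":"object","properties":{"xyz":{"type":"array","items":{"type":"number"}},"rot":{"type":"array","items":{"type":"number"}}}}},"jaw":{"type":"number"}},"required":["increments"]}

```bash
mkdir -p pics; cat > h.py <<'E'
import numpy as np, cv2
from workcell import arm, viewer
def snap(n,f):
    s=viewer.snapshot(n); cv2.imwrite('pics/'+f,s['img']); return s
def K(s):
    f=240/np.tan(np.radians(s['vfov']/2)); return f
def ray(s,uv,z):
    f=K(s); d=np.array([(uv[0]-s['cx'])/f,(uv[1]-s['cy'])/f]); p=d.copy()
    for _ in range(20): p=d/(1+s['k1']*(p@p))
    R=np.array(s['R']);t=np.array(s['t']); C=-R.T@t; v=R.T@np.array([p[0],p[1],1])
    return C+v*(z-C[2])/v[2]
def proj(s,X):
    c=np.array(s['R'])@X+np.array(s['t']); p=c[:2]/c[2]; p=p*(1+s['k1']*(p@p)); return p*K(s)+[s['cx'],s['cy']]
E
python3 - <<'E'
from h import *
import pickle
d={}
for n in['top','scene']:
    d[n]=snap(n,n+'0.png'); s=d[n]; print(n,s['vfov'],s['cx'],s['cy'],s['k1'],-np.array(s['R']).T@s['t'])
pickle.dump(d,open('d0.pkl','wb')); print(arm.get_state())
E
```

```text
top 55.99824084865572 315.91738105549274 234.69403097934838 0.005756242722511653 [ 0.39144604 -0.01499282  0.91756695]
scene 56.85851382343638 325.51425801584287 233.995085432468 -0.11311722066878997 [ 0.94295954 -0.48260214  0.48474355]
{'t': 0.1, 'joints': array([ 6.64037908e+01,  2.42811826e+01,  9.34290110e+01,  2.34309858e-04,
        6.23709605e+01, -1.08763587e+00]), 'joint_vel': array([ 0.04388055, -0.19569698, -0.04277164,  0.03122381,  0.06047946,
       -0.06085145]), 'effort': array([-7.11120924e-05, -5.58430052e+01, -2.82447016e+01,  7.64640208e-05,
        3.03386216e-03,  4.43657228e-06]), 'position': array([0.23902549, 0.57693771, 0.23059768]), 'eef_rot': array([-1.79918865e+02, -1.74783982e-03,  1.57491317e+02]), 'ft_force': array([0.49263077, 0.03223464, 0.11100098]), 'torque': array([ 0.01528139,  0.05291859, -0.00928386]), 'grasp_force': 0.0, 'grip_width': 1.0021511054038381}
```

View pics/top0.png

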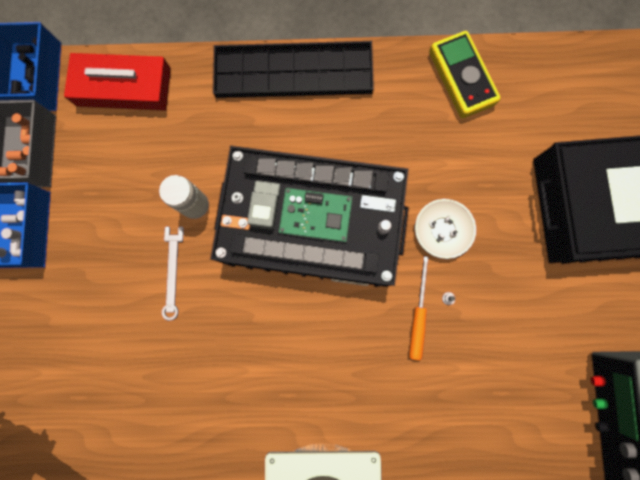

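View pics/scene0.png

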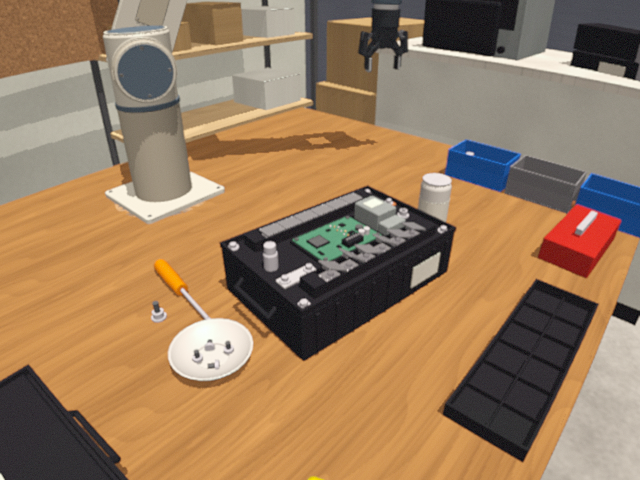

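The far strip (top view about (258,165)–(375,182)) has its flaps standing ajar. The near strip ((245,247)–(363,260)) is shut. The contactor is at (263,203) and the +y end of the row is on the left.

```bash
python3 - <<'E'
from h import *
import pickle
d=pickle.load(open('d0.pkl','rb')); s=d['top']; im=s['img']
hsv=cv2.cvtColor(im,cv2.COLOR_BGR2HSV)
m=((hsv[...,2]>65)&(hsv[...,1]<70)).astype(np.uint8)*255
def rect(x0,y0,x1,y1,z):
    k=np.zeros_like(m);k[y0:y1,x0:x1]=m[y0:y1,x0:x1]
    k=cv2.morphologyEx(k,cv2.MORPH_CLOSE,np.ones((5,5)))
    c=max(cv2.findContours(k,0,2)[0],key=cv2.contourArea); r=cv2.minAreaRect(c)
    b=np.array([ray(s,p,z) for p in cv2.boxPoints(r)]); print(r,'\n',b.round(4)); 
    print('sides',np.linalg.norm(b[1]-b[0]),np.linalg.norm(b[2]-b[1]),'c',b.mean(0)); return b
rect(235,232,372,275,.108); rect(250,150,382,192,.108)
# bolts
P=[ray(s,p,.100) for p in[(237.5,156),(398.5,176.5),(386.5,276),(221,253.5)]]
print(np.array(P).round(4),np.mean(P,0), np.linalg.norm(P[0]-P[1]),np.linalg.norm(P[1]-P[2]))
for a,b in[(0,1),(3,2)]:
    v=P[a]-P[b]; print('yaw of y axis from world y',np.degrees(np.arctan2(-v[0],v[1])))
cv2.imwrite('pics/c.png',cv2.resize(im[140:300,200:420],None,fx=3.6,fy=3.6,interpolation=2))
E
```

```text
((306.33929443359375, 252.6475067138672), (128.72462463378906, 18.261903762817383), 7.969610214233398) 
 [[ 0.4808  0.1406  0.108 ]
 [ 0.5138  0.1364  0.108 ]
 [ 0.4773 -0.0941  0.108 ]
 [ 0.4449 -0.0885  0.108 ]]
sides 0.03330977024285095 0.2333090891505715 c [0.47920129 0.02359843 0.108     ]
((319.3372802734375, 170.01126098632812), (126.91557312011719, 24.122596740722656), 7.352379322052002) 
 [[ 0.6277  0.117   0.108 ]
 [ 0.6737  0.1115  0.108 ]
 [ 0.6372 -0.1221  0.108 ]
 [ 0.592  -0.1148  0.108 ]]
sides 0.04639345325174341 0.23636432566542598 c [ 0.63264842 -0.00210954  0.108     ]
[[ 0.6655  0.1514  0.1   ]
 [ 0.6192 -0.1496  0.1   ]
 [ 0.4353 -0.1207  0.1   ]
 [ 0.4809  0.1795  0.1   ]] [0.55021902 0.01516865 0.1       ] 0.30450604636274253 0.18615607891926161
yaw of y axis from world y -8.735401088630098
yaw of y axis from world y -8.634646251674837
```

View pics/c.png

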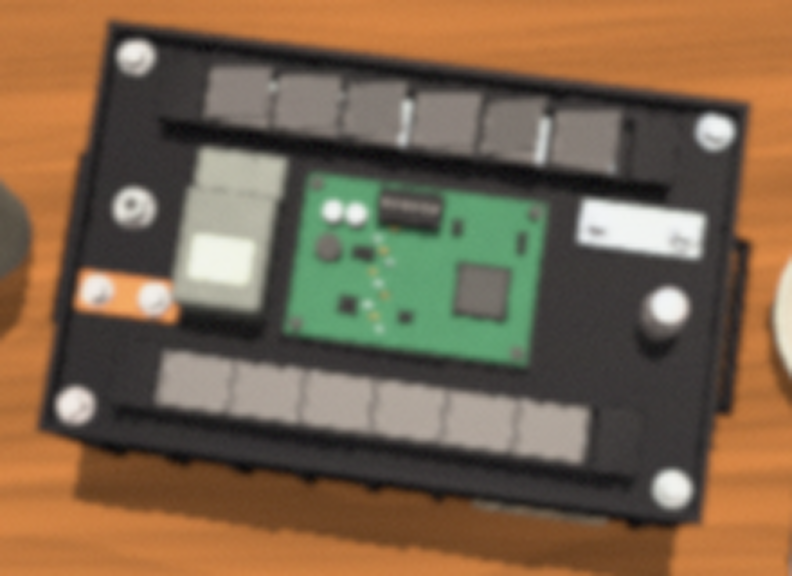

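The crop confirms it: the far strip is open, with dark end blocks at about (180,85) and (650,145) in the crop. The battery is turned about -8.7° and the row centre is near (0.626, 0.0025). I'm moving now with the fingers shut and tool y along the row.

Emit:
{"op": "drive_tool", "data": {"increments": [{"xyz":[0,0,0],"rot":[0,0,-0.8]},{"xyz":[0,0,0],"rot":[0,0,-0.8]},{"xyz":[0,0,0],"rot":[0,0,-0.8]},{"xyz":[-1,-0.8,0],"rot":[0,0,0]},{"xyz":[-1,-0.8,0],"rot":[0,0,0]},{"xyz":[-1,-0.8,0],"rot":[0,0,0]},{"xyz":[-1,-0.8,0],"rot":[0,0,0]},{"xyz":[-1,-0.8,0],"rot":[0,0,0]},{"xyz":[-1,-0.8,0],"rot":[0,0,0]},{"xyz":[-1,-0.8,0],"rot":[0,0,0]}], "jaw": -1}}

```text
t: 1.1
position: [0.3914, 0.4112, 0.231]
eef_rot: [-180.0, -0.0, 171.3]
ft_force: [-0.2, 0.2, 0.9]
grip_width: -0.002
grasp_force: 0.0
```

Emit:
{"op": "drive_tool", "data": {"increments": [{"xyz":[-1,-0.8,0],"rot":[0,0,0]},{"xyz":[-1,-0.8,0],"rot":[0,0,0]},{"xyz":[-1,-0.8,0],"rot":[0,0,0]},{"xyz":[-1,-0.8,0],"rot":[0,0,0]},{"xyz":[-1,-0.8,0],"rot":[0,0,0]},{"xyz":[-1,-0.8,0],"rot":[0,0,0]},{"xyz":[-1,-0.8,0],"rot":[0,0,0]},{"xyz":[-1,-0.8,0],"rot":[0,0,0]},{"xyz":[-1,-0.8,0],"rot":[0,0,0]},{"xyz":[0,0,0],"rot":[0,0,0]}]}}

```text
t: 2.1
position: [0.5879, 0.1976, 0.2309]
eef_rot: [-180.0, 0.0, 171.1]
ft_force: [-0.4, 0.3, 0.8]
grip_width: -0.004
grasp_force: 0.0
```

```bash
python3 - <<'E'
from h import *
import pickle
s=snap('wrist','w1.png'); pickle.dump(s,open('w1.pkl','wb'))
S=arm.get_state(); print(S['t'],S['position'],S['eef_rot'],S['ft_force'],S['grip_width'])
c=np.array([.626,.0025]);yb=np.array([.152,.9884])
for k in(.122,-.122): print(proj(s,np.r_[c+k*yb,.108]))
E
```

```text
2.15 [0.58656094 0.19879669 0.2307903 ] [-1.79981905e+02 -3.31796059e-02  1.71087993e+02] [-0.75528256 -0.08479231 -0.50687293] 0.005198105511138108
[232.31563764 308.55088458]
[-60.27156534 304.47071081]
```

View pics/w1.png

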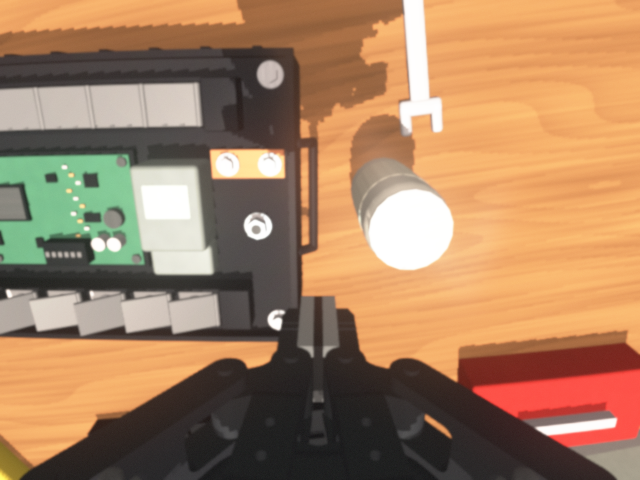

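The end block sits at about (235,308) in the wrist view, against a predicted (232,308), so the estimate is confirmed. Next I go above row_start and descend.

Emit:
{"op": "drive_tool", "data": {"increments": [{"xyz":[-0.7,-0.63,0],"rot":[0,0,0]},{"xyz":[-0.7,-0.63,0],"rot":[0,0,0]},{"xyz":[-0.7,-0.63,0],"rot":[0,0,0]},{"xyz":[-0.66,-0.63,0],"rot":[0,0,0]},{"xyz":[0,0,0.8],"rot":[0,0,0]},{"xyz":[0,0,0.8],"rot":[0,0,0]},{"xyz":[0,0,0.8],"rot":[0,0,0]},{"xyz":[0,0,0.8],"rot":[0,0,0]},{"xyz":[0,0,0.8],"rot":[0,0,0]},{"xyz":[0,0,0.4],"rot":[0,0,0]}]}}

```text
t: 3.15
position: [0.6426, 0.1282, 0.1192]
eef_rot: [-179.9, -0.2, 171.3]
ft_force: [0.1, -0.0, 0.3]
grip_width: 0.003
grasp_force: 0.0
```

```bash
python3 - <<'E'
from h import *
s=snap('wrist','w2.png')
S=arm.get_state(); print(S['t'],S['position'],S['eef_rot'],S['ft_force'])
c=np.array([.626,.0025]);yb=np.array([.152,.9884])
for k in(.122,-.122): print(proj(s,np.r_[c+k*yb,.108]))
E
```

```text
3.2 [0.64219553 0.12804364 0.11828911] [-179.92103166   -0.25677789  171.29523753] [-1.23329166 -0.07955461 -1.14133302]
[305.73281144 306.93187822]
[-173.02307334  296.67738006]
```

View pics/w2.png

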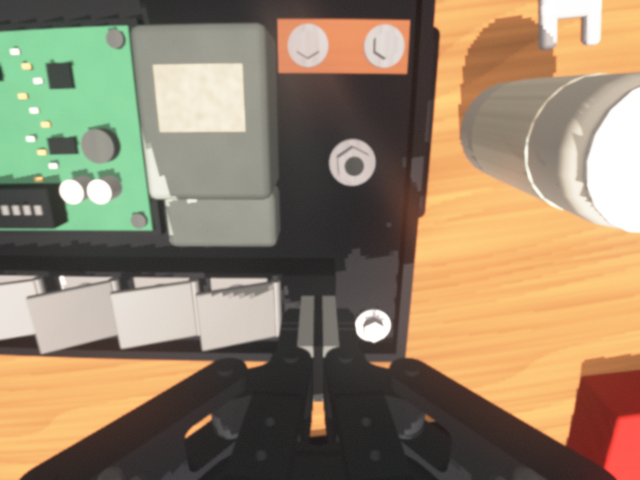

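The finger is above the end block (block about x 283–335, row line y≈307 px). I'm nudging 2.5 mm in tool -x and descending slowly to contact.

Emit:
{"op": "drive_tool", "data": {"increments": [{"xyz":[-0.1,-0.05,0.05],"rot":[0,0,0]},{"xyz":[0,0,0.05],"rot":[0,0,0]},{"xyz":[0,0,0.05],"rot":[0,0,0]},{"xyz":[0,0,0.05],"rot":[0,0,0]},{"xyz":[0,0,0.05],"rot":[0,0,0]},{"xyz":[0,0,0.05],"rot":[0,0,0]},{"xyz":[0,0,0.03],"rot":[0,0,0]},{"xyz":[0,0,0.02],"rot":[0,0,0]},{"xyz":[0,0,0],"rot":[0,0,0]},{"xyz":[0,0,0],"rot":[0,0,0]}]}}

```text
t: 4.2
position: [0.6467, 0.1259, 0.1126]
eef_rot: [-180.0, -0.0, 171.2]
ft_force: [-0.5, 0.5, -0.1]
grip_width: 0.003
grasp_force: 0.0
```

Emit:
{"op": "drive_tool", "data": {"increments": [{"xyz":[0.05,0,0.02],"rot":[0,0,0]},{"xyz":[0,0,0.02],"rot":[0,0,0]},{"xyz":[0,0,0.02],"rot":[0,0,0]},{"xyz":[0,0,0.02],"rot":[0,0,0]},{"xyz":[0,0,0.02],"rot":[0,0,0]},{"xyz":[0,0,0.02],"rot":[0,0,0]},{"xyz":[0,0,0.02],"rot":[0,0,0]},{"xyz":[0,0,0.01],"rot":[0,0,0]},{"xyz":[0,0,0],"rot":[0,0,0]},{"xyz":[0,0,0],"rot":[0,0,0]}]}}

```text
t: 5.2
position: [0.6455, 0.126, 0.1088]
eef_rot: [-180.0, 0.0, 171.2]
ft_force: [0.6, -0.3, 0.4]
grip_width: -0.002
grasp_force: 0.0
```

Emit:
{"op": "drive_tool", "data": {"increments": [{"xyz":[0,0,0.01],"rot":[0,0,0]},{"xyz":[0,0,0],"rot":[0,0,0]},{"xyz":[0,0,0.01],"rot":[0,0,0]},{"xyz":[0,0,0],"rot":[0,0,0]},{"xyz":[0,0,0.01],"rot":[0,0,0]},{"xyz":[0,0,0],"rot":[0,0,0]},{"xyz":[0,0,0.01],"rot":[0,0,0]},{"xyz":[0,0,0],"rot":[0,0,0]},{"xyz":[0,0,0.01],"rot":[0,0,0]},{"xyz":[0,0,0],"rot":[0,0,0]}]}}

```text
t: 6.2
position: [0.6455, 0.1261, 0.1081]
eef_rot: [180.0, 0.0, 171.2]
ft_force: [-2.1, -1.3, 6.8]
grip_width: 0.001
grasp_force: 2.9
```

Contact is at about 7 N, z 0.108. Stroking along the row now.

Emit:
{"op": "drive_tool", "data": {"increments": [{"xyz":[0,-0.15,0],"rot":[0,0,0]},{"xyz":[0,-0.2,0],"rot":[0,0,0]},{"xyz":[0,-0.2,0],"rot":[0,0,0]},{"xyz":[0,-0.2,0],"rot":[0,0,0]},{"xyz":[0,-0.2,0],"rot":[0,0,0]},{"xyz":[0,-0.2,0],"rot":[0,0,0]},{"xyz":[0,-0.2,0],"rot":[0,0,0]},{"xyz":[0,-0.2,0],"rot":[0,0,0]},{"xyz":[0,-0.2,0],"rot":[0,0,0]},{"xyz":[0,-0.2,0],"rot":[0,0,0]}]}}

```text
t: 7.2
position: [0.6388, 0.0779, 0.1082]
eef_rot: [179.9, 0.1, 171.2]
ft_force: [-0.4, 8.3, 10.9]
grip_width: 0.002
grasp_force: 6.0
```

Emit:
{"op": "drive_tool", "data": {"increments": [{"xyz":[0,-0.2,0],"rot":[0,0,0]},{"xyz":[0,-0.2,0],"rot":[0,0,0]},{"xyz":[0,-0.2,0],"rot":[0,0,0]},{"xyz":[0,-0.2,0],"rot":[0,0,0]},{"xyz":[0,-0.2,0],"rot":[0,0,0]},{"xyz":[0,-0.2,0],"rot":[0,0,0]},{"xyz":[0,-0.2,0],"rot":[0,0,0]},{"xyz":[0,-0.2,0],"rot":[0,0,0]},{"xyz":[0,-0.2,0],"rot":[0,0,0]},{"xyz":[0,-0.2,0],"rot":[0,0,0]}]}}

```text
t: 8.2
position: [0.6309, 0.0284, 0.1081]
eef_rot: [180.0, 0.1, 171.2]
ft_force: [1.0, 5.4, 6.1]
grip_width: 0.0
grasp_force: 3.3
```

```bash
python3 - <<'E'
from h import *
s=snap('scene','s1.png'); i=s['img'][170:340,210:470]
w=snap('wrist','w3.png')['img']
cv2.imwrite('pics/m.png',np.vstack([cv2.resize(i,(520,340)),cv2.resize(w[200:420],(520,179))]))
E
```

```text
(no output)
```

View pics/m.png

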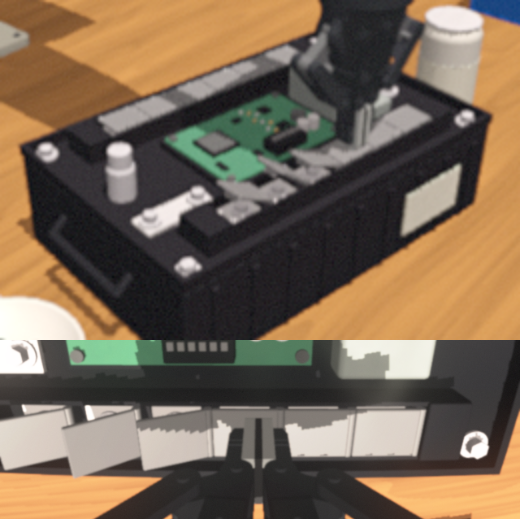

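The flaps behind the finger (about (390,130) in the crop) lie flush, and flaps 4–6 ahead are still ajar. Carrying on.

Emit:
{"op": "drive_tool", "data": {"increments": [{"xyz":[0,-0.2,0],"rot":[0,0,0]},{"xyz":[0,-0.2,0],"rot":[0,0,0]},{"xyz":[0,-0.2,0],"rot":[0,0,0]},{"xyz":[0,-0.2,0],"rot":[0,0,0]},{"xyz":[0,-0.2,0],"rot":[0,0,0]},{"xyz":[0,-0.2,0],"rot":[0,0,0]},{"xyz":[0,-0.2,0],"rot":[0,0,0]},{"xyz":[0,-0.2,0],"rot":[0,0,0]},{"xyz":[0,-0.2,0],"rot":[0,0,0]},{"xyz":[0,-0.2,0],"rot":[0,0,0]}]}}

```text
t: 9.3
position: [0.6232, -0.0211, 0.108]
eef_rot: [180.0, 0.0, 171.2]
ft_force: [1.6, 5.1, 6.6]
grip_width: 0.003
grasp_force: 3.3
```

Emit:
{"op": "drive_tool", "data": {"increments": [{"xyz":[0,-0.2,0],"rot":[0,0,0]},{"xyz":[0,-0.2,0],"rot":[0,0,0]},{"xyz":[0,-0.2,0],"rot":[0,0,0]},{"xyz":[0,-0.2,0],"rot":[0,0,0]},{"xyz":[0,-0.2,0],"rot":[0,0,0]},{"xyz":[0,-0.2,0],"rot":[0,0,0]},{"xyz":[0,-0.2,0],"rot":[0,0,0]},{"xyz":[0,-0.2,0],"rot":[0,0,0]},{"xyz":[0,-0.2,0],"rot":[0,0,0]},{"xyz":[0,-0.2,0],"rot":[0,0,0]}]}}

```text
t: 10.3
position: [0.6154, -0.0704, 0.108]
eef_rot: [180.0, 0.0, 171.2]
ft_force: [0.8, 6.9, 9.7]
grip_width: 0.002
grasp_force: 4.7
```

Emit:
{"op": "drive_tool", "data": {"increments": [{"xyz":[0,-0.2,0],"rot":[0,0,0]},{"xyz":[0,-0.2,0],"rot":[0,0,0]},{"xyz":[0,-0.2,0],"rot":[0,0,0]},{"xyz":[0,-0.2,0],"rot":[0,0,0]},{"xyz":[0,-0.2,0],"rot":[0,0,0]},{"xyz":[0,-0.2,0],"rot":[0,0,0]},{"xyz":[0,-0.2,0],"rot":[0,0,0]},{"xyz":[0,-0.2,0],"rot":[0,0,0]},{"xyz":[0,-0.2,0],"rot":[0,0,0]},{"xyz":[0,-0.1,0],"rot":[0,0,0]}]}}

```text
t: 11.3
position: [0.6082, -0.1174, 0.1081]
eef_rot: [180.0, 0.0, 171.2]
ft_force: [0.8, 5.7, 8.7]
grip_width: -0.001
grasp_force: 4.0
```

Emit:
{"op": "drive_tool", "data": {"increments": [{"xyz":[0,0,0],"rot":[0,0,0]},{"xyz":[0,0,-0.1],"rot":[0,0,0]},{"xyz":[0,0,-0.3],"rot":[0,0,0]},{"xyz":[0,0,-0.8],"rot":[0,0,0]},{"xyz":[0,0,-0.8],"rot":[0,0,0]},{"xyz":[0,0,-0.8],"rot":[0,0,0]},{"xyz":[0,0,-0.8],"rot":[0,0,0]},{"xyz":[0,0,-0.8],"rot":[0,0,0]},{"xyz":[0,0,-0.4],"rot":[0,0,0]},{"xyz":[0,0,0],"rot":[0,0,0]}]}}

```text
t: 12.3
position: [0.6085, -0.1178, 0.229]
eef_rot: [-180.0, 0.1, 171.2]
ft_force: [-0.0, -0.6, 0.6]
grip_width: -0.003
grasp_force: 0.0
```

```bash
python3 - <<'E'
from h import *
i=snap('scene','s2.png')['img'][170:340,210:470]
w=snap('wrist','w4.png')['img']
cv2.imwrite('pics/m2.png',np.vstack([cv2.resize(i,(400,262)),cv2.resize(w[:,:],(400,300))]))
S=arm.get_state(); print(S['position'],S['ft_force'])
E
```

```text
[ 0.60744229 -0.11735593  0.22684112] [-0.0781656   0.37898669  0.55305457]
```

View pics/m2.png

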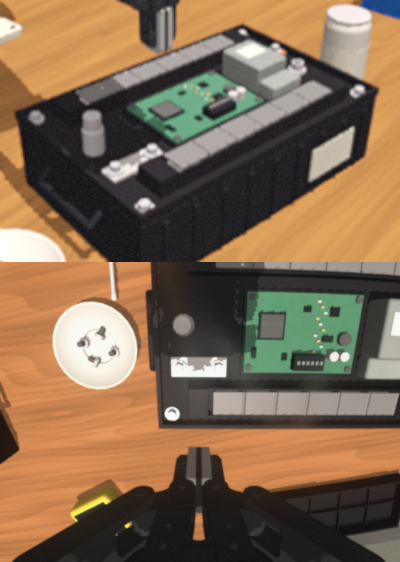

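All six flaps lie flush (scene crop (165,160)–(330,90)), the loose parts are where they were, and the hand is clear.

```bash
python3 -c "
from workcell import arm
print(arm.finish_job())"
```

```text
the job is handed in; nothing more can be done
None
```

I closed all six flaps of the open row, flush in the final pictures, with one light stroke from row_start to row_end (about 6–11 N downward at each reading). The hand is clear and the job was handed in after about 12 s of robot time; no verdict was returned.

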